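# Send the pull-out tray home past its spring lock pin

### The job

The tray on top of the grey drawer unit has been left pulled out, and the spring lock pin beside it stands in the way of its push tab. With the fingertips, hold the thumb plate of the pin down while you push the tab, and so the tray, past the pin; slide the tray fully home, then let the plate go so that the pin springs up and locks the tray, and move away. Grasp and lift nothing: the canister and the eraser just ride along in the tray untouched, and the things on the desk stay as they are.

Things in the scene. Friction and masses are not known exactly. Their poses are not given: they have to be found in the camera images.
- drawer_unit: Low light-grey plastic drawer unit, fixed to the desk, 280 (x) x 230 (y) x 110 mm high. Origin: centre of its underside, on the desk; z up, x from its drawer front (nearer the robot) to its back, y to the left. Its flat top (deck) is at z = 110 mm. The tray runs on the right part of the deck (y -100 to +30 mm), the lock sits on the left part (y 42 to 106 mm). All positions called 'unit x, y, z' below are in this frame.
- tray_slide (a joint): How far the tray is pulled out (m): 0 = fully home against its stop, grows as the tray comes out towards the unit's front (unit -x), at most 0.085. The raised pin stops the inward push at 0.026; with the tray between 0.026 and 0.004 the tab is above the pin; below 0.004 the pin can spring up behind the tab and lock it. Sliding friction is about 2 N and the tray stays where it is left.
- tab_push_face (a point): The point to push: on the front (unit -x) face of the push tab, at unit y 82 mm and 31 mm above the deck. The tab is an upright flat aluminium bar fixed to the tray's left side, 12 mm thick in x, spanning unit y 30 to 106 mm, from 17 mm to 45 mm above the deck, passing over the thumb plate. With the tray home this point is at unit x +9 mm. Axes as the drawer unit's. The lock pin acts on the same tab at unit y 50 mm.
- tray: Darker grey open plastic tray 220 (x) x 130 (y) x 32 mm, wall 4 mm, floor 6 mm above the deck. It slides with the tab along unit x only and cannot be lifted. Its origin is on the deck; it coincides with the unit's x = 0, y = 0 when home. Axes as the drawer unit's.
- tray_floor (a point): Centre of the tray's inner floor, 6 mm above the deck; axes as the drawer unit's; inside the walls the tray measures 212 x 122 mm.
- lock (a joint): How far the spring lock (thumb plate and pin together) is pressed down (m): 0 = up, 0.012 = fully down. It needs about 3 N to start and 6 N fully down and springs up by itself. The tab passes over the pin only if it is pressed more than 0.008.
- thumb_plate: Black plastic thumb plate with ribs, 90 (x) x 64 (y) mm, on the left of the deck, unit x -65 to +25 mm and y 42 to 106 mm, its top 14 mm above the deck when up and 2 mm when fully down. It moves straight up and down. Its origin lies on the deck at unit x = 0, y = 0 when up. Axes as the drawer unit's.
- plate_middle (a point): On the top of the thumb plate, at unit x -20 mm, y 82 mm: the middle of the strip free for a fingertip (y 58 to 106 mm; the pin stands on the rest of the plate). A finger may slide along this strip in x while pressing.
- pin_top (a point): Top of the steel lock pin, 10 mm diameter, standing on the inner strip of the thumb plate at unit x 0, y 50 mm; 25 mm above the deck when up, 13 mm when fully down.
- canister: Small aluminium canister with lid, 51 mm diameter, 64 mm high, loose, standing in the tray. Origin: centre of its underside. Bystander.
- eraser: Dark rubber block 50 x 22 x 13 mm lying loose in the tray. Origin: centre of its underside. Bystander.
- tape_dispenser: Chrome tape dispenser 140 x 55 x 92 mm on the desk right of the unit. Origin: centre of its underside. Bystander.
- cup: Black silicone cup, 76 mm across, 85 mm high, on the desk left of the unit. Origin: centre of its underside. Bystander.
- set_square: Wooden set square 160 x 95 x 5 mm lying flat on the desk, left and in front of the unit. Origin: middle of its outline, underside. Bystander.
- stapler: Black stapler 130 x 34 x 44 mm on the desk, right of the dispenser. Origin: centre of its underside. Bystander.

How it is judged:
On the way:
1. the fingertips hold the thumb plate down while the tab slides over the lock pin (contact force between the fingers and thumb_plate above 1 N and value of joint tray_slide between 0.004 and 0.025 m), for 0.04 s.
At the end, for the whole second after the job is handed in: The tray is home (within 6 mm of its stop) and at rest, the lock pin and its thumb plate have sprung back up (within 2 mm of fully up), the canister stands upright (within 0.15 rad) in the tray and the eraser lies in it (value of joint tray_slide below 0.006 m and value of joint lock below 0.002 m and not (velocity of joint tray_slide above 0.01 m/s) and not (velocity of joint tray_slide below -0.01 m/s) and angle between canister's own z axis and vertical below 0.15 rad and linear speed of canister below 0.02 m/s and x of canister in the frame of tray_floor between -0.09 and 0.09 m and y of canister in the frame of tray_floor between -0.05 and 0.05 m and x of eraser in the frame of tray_floor between -0.106 and 0.106 m and y of eraser in the frame of tray_floor between -0.061 and 0.061 m); the robot touches nothing.
It fails at once if a thing on the desk (tape dispenser, cup, set square, stapler) is knocked, moved or picked up: over 15 mm (distance of any of tape_dispenser, cup, set_square, stapler from where it was at the start of the episode above 0.015 m).
It fails at once if the fingers press on the canister or the eraser (contact force between the fingers and canister above 0.5 N or contact force between the fingers and eraser above 0.5 N).
It fails at once if the canister or the eraser is lifted off the tray floor: over 15 mm (z of any of canister, eraser in the frame of tray_floor above 0.015 m).
It fails at once if the canister tips over (angle between canister's own z axis and vertical above 0.4 rad).
It also fails if it takes over 32 s, if anything falls off the work surface, if the arm or the gripper's body presses on something with over 40 N, if the wrist force passes 120 N, or if a joint passes its speed limit or range.

### The arm

A 6-joint arm with a two-finger parallel gripper is mounted at the origin on the work surface. World frame = base frame: x ahead of the robot, y to its left, z up, the work surface at z = 0. Lengths are in m, angles in rad, forces in N, time in s.
With the tool pointing down it reaches from about 0.25 to 0.725 m from the base axis. Payload 9.7 kg.
Tool frame: the origin (TCP) lies midway between the tips of the shut fingers; the grasp point (between the pads) lies manip.grip_depth behind it (manip.grip_depth is the distance from the TCP to the grasp point, in m); z points along the fingers, y is the line along which they close (so a half turn about z gives the same grasp; the last joint's range is limited). The gripper opens to 85 mm and grips with 20 to 120 N. Pads are 22 mm wide; open, the fingers measure 114 mm over their backs; the gripper's body (76 mm by 85 mm) begins 54 mm behind the grasp point. The pads swing forward as they close: fully open they stand 13 mm farther back than shut.
Start: joints at [-1.278, 0.087, 0.176, 1.66, 0, 1.571], TCP at [0.159, -0.527, 0.231] pointing down, gripper open.
Joint ranges: [-3.13, 3.13], [-0.85, 1.81], [-1.15, 1.24], [-2.2, 2.28], [-1.44, 1.52], [-3.14, 3.14]. Speed limits (rad/s): [2.22, 2.22, 2.57, 3.14, 3.14, 3.14].

### API

Orientations are given as a unit quaternion [w, x, y, z].
In Python, from rig import sensors, snapshot, order, manip gives the robot as it stands.
- The arm moves only by the tool move_arm, never from a script. Its argument "series" is a list of rows, each an object with "grip": the closure, from 0 (fully open) to 1 (shut); "xyz": the shift along the tool's x, y, z in m, a list of three; "rot": the turn, a rotation vector about the tool's x, y, z in degrees, a list of three. In form: [{"grip": grip, "xyz": [x, y, z], "rot": [rx, ry, rz]}, ...]. A call has 1 to 10 rows; each row shifts and turns the commanded pose from where the row before left it, along the tool's axes as they then stand; what a row does not reach is not made up. A row lasts 1/12 s, in which the tool goes at most 41.7 mm and 7.16 degrees, less where a joint would pass 70% of its speed; a pose out of reach is approached as far as the arm can. A call is refused whole if a number of a shift passes 0.0417 or a number of a turn 7.16, either way. A call with a gripper value outside its range is refused whole. The fingers move at their own pace and stop on an object; the grip force is fixed at half the most. Time passes only in rows, so rows that do not move let the fingers close. It gives the time, the measured TCP pose, the force, the opening and the grip force at its end, in the units of the state.
- sensors.observe(): the state, without advancing time (a new reading comes with each control period).
- snapshot(name): name is "side" or "top"; returns a dict with "image" (400x640x3 uint8, red, green, blue), "camera_matrix" (3x3 intrinsics, pixels), "D" ([k1, k2, p1, p2, k3] as OpenCV has them; the pictures are not rectified), "R" (3x3) and "t" (3): a world point X has camera coordinates R X + t. Camera axes: x right, y down, z forward; pixel columns grow to the right and rows downward; lengths in m; the calibration is good to about 2 mm. A picture is of the moment at which its call begins. There is no depth.
- order.close_job(): hands the job in; it is judged then, once.
The state is a dict: "time": time; "joint_positions": joint angles; "joint_velocities": joint speeds; "joint_torque": joint torques, N m; "position": TCP position; "orientation": TCP orientation; "ft_force": force on the tool from outside, world axes, zero at the start; "wrist_torque": the same for the moment, N m; "grip_width": finger opening in m; "grasp_force": force on a finger pad.
Only numpy, scipy, OpenCV 4.12 (cv2) and the standard library are available. Lean on these libraries where they do the work, as an engineer would, in place of code of your own. Each camera call takes 0.05 s, during which the arm holds its last target. There are 200 camera calls.

## Working session

There is one attempt and no reset: what is moved stays moved. The work goes in short steps, Python scripts to look and compute and a tool call to move; the robot and the scene stay as the last step left them, time stands still between calls to the robot, and variables do not carry over. Pictures are saved under pics/ and viewed, at most 10 in all, crops included, and the job is handed in when it is done.

Besides the shell and the picture viewer there is one more tool, called after "Request:" as name(argument=value, ...), one argument or row to a line, values as JSON. move_arm: Moves the arm, as the interface text tells. Its arguments: {"type":"object","properties":{"series":{"type":"array","items":{"type":"object","properties":{"grip":{"type":"number"},"xyz":{"type":"array","items":{"type":"number"}},"rot":{"type":"array","items":{"type":"number"}}}}}},"required":["series"]}

```bash
mkdir -p pics; python3 - <<'E'
from rig import sensors, snapshot, order, manip
import cv2,pickle
s=sensors.observe();print(s['time'],s['position'],s['orientation'],s['ft_force'],s['grip_width'],manip.grip_depth)
d={}
for n in("side","top"):
    d[n]=snapshot(n);cv2.imwrite(f"pics/{n}0.png",d[n]["image"][:,:,::-1]);print(n,d[n]["camera_matrix"].tolist(),d[n]["D"],(-d[n]["R"].T@d[n]["t"]),d[n]["R"].round(3).tolist())
pickle.dump(d,open("s0.pkl","wb"))
E
```

```text
0.0 [ 0.15869531 -0.5263632   0.23056587] [-6.86126630e-04  9.89300585e-01  1.45889940e-01 -8.39650644e-05] [ 0.0107801  -0.68198301  0.12438281] 0.08512074811227334 0.0187
side [[393.75369964625946, 0.0, 319.0279465994263], [0.0, 393.75369964625946, 197.0196762630362], [0.0, 0.0, 1.0]] [-0.03998912  0.          0.          0.          0.        ] [0.11354686 0.62391395 0.61036641] [[-0.813, -0.582, -0.005], [-0.322, 0.457, -0.829], [0.485, -0.673, -0.559]]
top [[371.7751849898926, 0.0, 322.2698643070444], [0.0, 371.7751849898926, 201.12689524396123], [0.0, 0.0, 1.0]] [0.02120842 0.         0.         0.         0.        ] [ 5.17189567e-01 -2.94354174e-04  1.02025601e+00] [[-0.026, -1.0, -0.01], [-0.999, 0.027, -0.048], [0.048, 0.008, -0.999]]
```

View pics/side0.png

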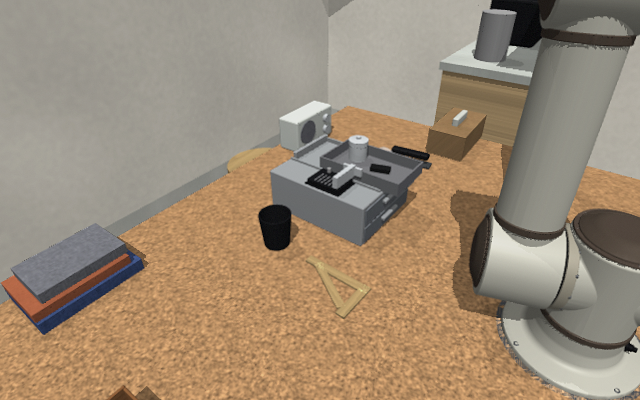

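View pics/top0.png

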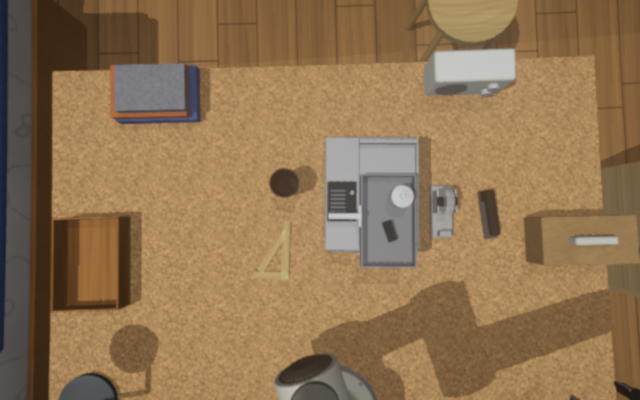

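The top view shows the unit at cols 325–418, rows 137–250, nearly aligned with the world. The plate is at about (342,198) and the tab at about (345,215). I'll enlarge both views.

```bash
python3 - <<'E'
import cv2,pickle
d=pickle.load(open("s0.pkl","rb"))
a=d["top"]["image"][125:275,310:430,::-1];cv2.imwrite("pics/topc.png",cv2.resize(a,None,fx=4,fy=4,interpolation=cv2.INTER_CUBIC))
a=d["side"]["image"][125:250,262:442,::-1];cv2.imwrite("pics/sidec.png",cv2.resize(a,None,fx=4,fy=4,interpolation=cv2.INTER_CUBIC))
E
```

```text
(no output)
```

View pics/topc.png

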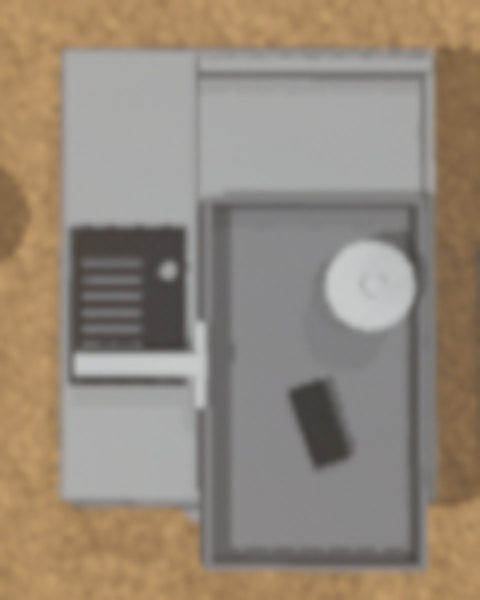

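View pics/sidec.png

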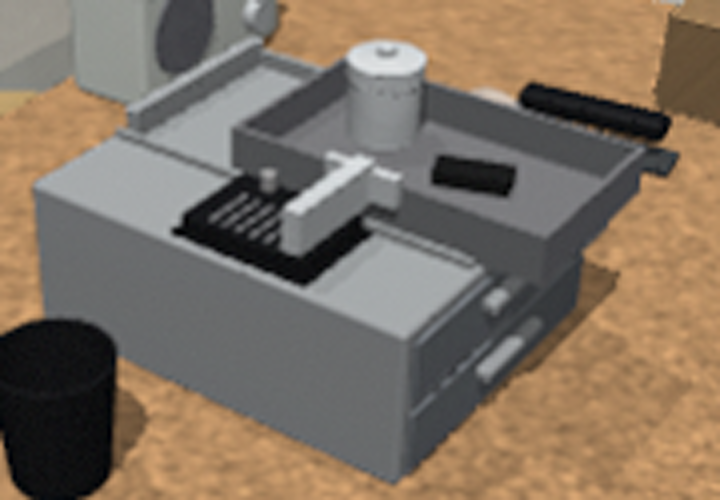

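The enlarged views show the plate corners, pin and tab clearly. The tab's front face sits almost at the plate's front edge. So I push the tab forward first, then press the plate behind it.

```bash
cat >h.py <<'E'
import numpy as np,cv2
def ray(s,px,z):
    u=cv2.undistortPoints(np.array([[px]],float),s["camera_matrix"],s["D"])[0,0]
    r=s["R"].T@np.array([u[0],u[1],1]);c=-s["R"].T@s["t"]
    return c+r*(z-c[2])/r[2]
E
python3 - <<'E'
import pickle
from h import *
d=pickle.load(open("s0.pkl","rb"))
T=lambda p:(310+(p[0]-1.5)/4,125+(p[1]-1.5)/4); S=lambda p:(262+(p[0]-1.5)/4,125+(p[1]-1.5)/4)
for n,p,z in[("deckBL",(63,49),.11),("deckFL",(62,501),.11),("deckBR",(434,50),.11),("plBL",(71,228),.124),("plBR",(186,229),.124),("plFL",(70,382),.124),("pin",(168,270),.135),("tabFL",(73,377),.155),("tabBL",(73,351),.155),("trayFL",(205,568),.142),("trayFR",(425,568),.142),("trayBL",(205,203),.142),("can",(374,284),.18)]:
    print(n,ray(d["top"],T(p),z).round(4))
for n,p,z in[("deckFL",(408,340),.11),("deckBL",(35,188),.11),("plFL",(305,281),.124),("plBL",(180,231),.124),("pin",(268,172),.135),("tabFL",(302,215),.155),("tabBL",(285,207),.155)]:
    print("side",n,ray(d["side"],S(p),z).round(4))
E
```

```text
deckBL [ 0.7194 -0.0045  0.11  ]
deckFL [0.4418 0.0036 0.11  ]
deckBR [ 0.712  -0.2326  0.11  ]
plBL [ 0.607  -0.0063  0.124 ]
plBR [ 0.6044 -0.0758  0.124 ]
plFL [ 0.514  -0.0032  0.124 ]
pin [ 0.5792 -0.0634  0.135 ]
tabFL [ 0.517  -0.0049  0.155 ]
tabBL [ 0.5321 -0.0053  0.155 ]
trayFL [ 0.4033 -0.0792  0.142 ]
trayFR [ 0.4003 -0.2074  0.142 ]
trayBL [ 0.6178 -0.086   0.142 ]
can [ 0.5649 -0.176   0.18  ]
side deckFL [0.4402 0.0056 0.11  ]
side deckBL [ 7.145e-01 -7.000e-04  1.100e-01]
side plFL [0.5063 0.0074 0.124 ]
side plBL [0.595  0.0054 0.124 ]
side pin [ 0.5814 -0.0656  0.135 ]
side tabFL [ 0.519  -0.0078  0.155 ]
side tabBL [ 0.5316 -0.0095  0.155 ]
```

Request:
move_arm(
  series=[
    {"grip": 1, "xyz": [0, 0, -0.01], "rot": [0, 0, 6.17]},
    {"grip": 1, "xyz": [0, 0, -0.01], "rot": [0, 0, 6.17]},
    {"grip": 1, "xyz": [0, 0, -0.01], "rot": [0, 0, 6.17]},
    {"grip": 1, "xyz": [0.02, -0.033, 0], "rot": [0, 0, 0]},
    {"grip": 1, "xyz": [0.02, -0.033, 0], "rot": [0, 0, 0]},
    {"grip": 1, "xyz": [0.02, -0.033, 0], "rot": [0, 0, 0]},
    {"grip": 1, "xyz": [0.02, -0.033, 0], "rot": [0, 0, 0]},
    {"grip": 1, "xyz": [0.02, -0.033, 0], "rot": [0, 0, 0]},
    {"grip": 1, "xyz": [0.02, -0.033, 0], "rot": [0, 0, 0]},
    {"grip": 1, "xyz": [0.02, -0.033, 0], "rot": [0, 0, 0]},
  ],
)

```text
time: 0.93
position: [0.3061, -0.2982, 0.2611]
orientation: [-0.0, 1.0, -0.015, -0.0]
ft_force: [-0.2, 0.0, -0.3]
grip_width: -0.0002
grasp_force: 0.0
```

Request:
move_arm(
  series=[
    {"grip": 1, "xyz": [0.021, -0.033, 0], "rot": [0, 0, 0]},
    {"grip": 1, "xyz": [0.021, -0.033, 0], "rot": [0, 0, 0]},
    {"grip": 1, "xyz": [0.021, -0.033, 0], "rot": [0, 0, 0]},
    {"grip": 1, "xyz": [0.021, -0.033, 0], "rot": [0, 0, 0]},
    {"grip": 1, "xyz": [0.021, -0.033, 0], "rot": [0, 0, 0]},
    {"grip": 1, "xyz": [0.021, -0.033, 0], "rot": [0, 0, 0]},
    {"grip": 1, "xyz": [0.021, -0.033, 0], "rot": [0, 0, 0]},
    {"grip": 1, "xyz": [0.02, -0.025, 0], "rot": [0, 0, 0]},
    {"grip": 1, "xyz": [0, 0, 0], "rot": [0, 0, 0]},
    {"grip": 1, "xyz": [0, 0, 0], "rot": [0, 0, 0]},
  ],
)

```text
time: 1.77
position: [0.4808, -0.0478, 0.2604]
orientation: [-0.0, 1.0, -0.014, -0.001]
ft_force: [-0.1, -0.5, -0.3]
grip_width: -0.0
grasp_force: 0.0
```

Request:
move_arm(
  series=[
    {"grip": 1, "xyz": [0, -0.017, 0.02], "rot": [0, 0, 0]},
    {"grip": 1, "xyz": [0, 0, 0.03], "rot": [0, 0, 0]},
    {"grip": 1, "xyz": [0, 0, 0.03], "rot": [0, 0, 0]},
    {"grip": 1, "xyz": [0, 0, 0.03], "rot": [0, 0, 0]},
    {"grip": 1, "xyz": [0, 0, 0.017], "rot": [0, 0, 0]},
    {"grip": 1, "xyz": [0, 0, 0], "rot": [0, 0, 0]},
    {"grip": 1, "xyz": [0, 0, 0], "rot": [0, 0, 0]},
  ],
)

```text
time: 2.35
position: [0.48, -0.0329, 0.1343]
orientation: [0.0, 1.0, -0.016, -0.001]
ft_force: [0.2, 1.1, 0.2]
grip_width: -0.0001
grasp_force: 0.0
```

```bash
python3 - <<'E'
from rig import snapshot
import cv2
b=snapshot("side");a=b["image"][95:250,262:442,::-1];cv2.imwrite("pics/sidec1.png",cv2.resize(a,None,fx=3.8,fy=3.8,interpolation=cv2.INTER_CUBIC))
E
```

```text
(no output)
```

View pics/sidec1.png

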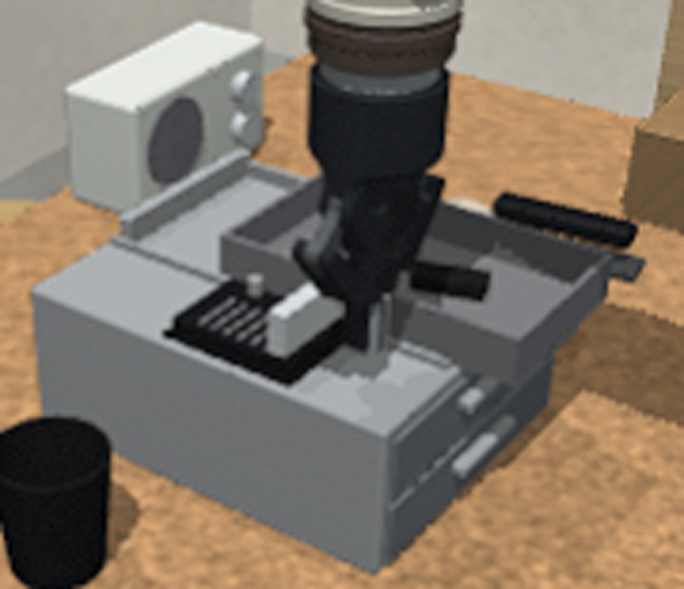

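The shut fingertips are over the deck, just in front of the tab at about crop (365,345). They are clear of the tray and the canister. Now I push.

Request:
move_arm(
  series=[
    {"grip": 1, "xyz": [0.01, 0, 0], "rot": [0, 0, 0]},
    {"grip": 1, "xyz": [0.01, 0, 0], "rot": [0, 0, 0]},
    {"grip": 1, "xyz": [0.005, 0, 0], "rot": [0, 0, 0]},
    {"grip": 1, "xyz": [0.005, 0, 0], "rot": [0, 0, 0]},
    {"grip": 1, "xyz": [0.006, 0, 0], "rot": [0, 0, 0]},
    {"grip": 1, "xyz": [0.006, 0, 0], "rot": [0, 0, 0]},
    {"grip": 1, "xyz": [0.006, 0, 0], "rot": [0, 0, 0]},
    {"grip": 1, "xyz": [0.006, 0, 0], "rot": [0, 0, 0]},
    {"grip": 1, "xyz": [0.004, 0, 0], "rot": [0, 0, 0]},
    {"grip": 1, "xyz": [0, 0, 0], "rot": [0, 0, 0]},
  ],
)

```text
time: 3.23
position: [0.5397, -0.0338, 0.134]
orientation: [-0.0, 1.0, -0.015, 0.0]
ft_force: [-0.1, -0.3, 0.4]
grip_width: -0.0
grasp_force: 0.0
```

```bash
python3 - <<'E'
from rig import snapshot
import cv2,numpy as np
a=snapshot("top")["image"][125:275,310:430,::-1]
b=snapshot("side")["image"][95:250,262:392,::-1]
f=lambda i,k:cv2.resize(i,None,fx=k,fy=k,interpolation=cv2.INTER_CUBIC)
A=f(a,3.6);B=f(b,2.7);c=np.zeros((545,790,3),np.uint8);c[:A.shape[0],:A.shape[1]]=A;c[:B.shape[0],435:435+B.shape[1]]=B
cv2.imwrite("pics/c2.png",c)
E
```

```text
(no output)
```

View pics/c2.png

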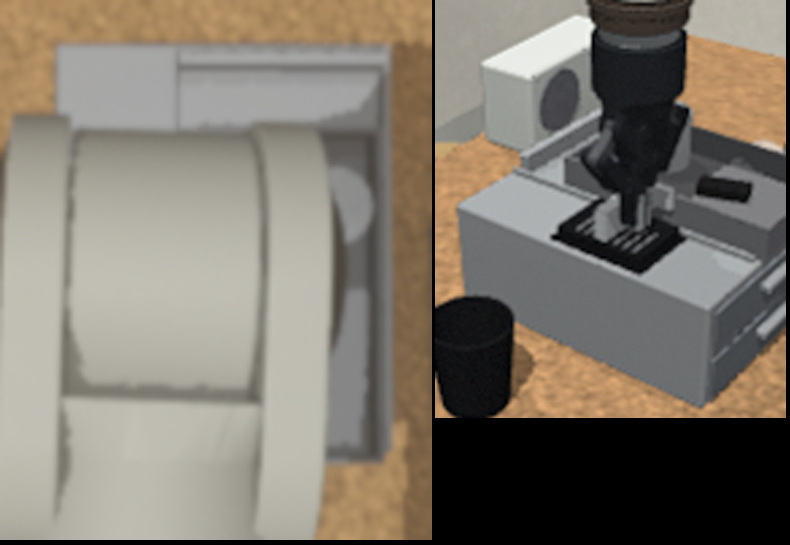

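The tray has moved in about 33 mm, so the slide is about 0.038, and the fingertips stand over the ribbed plate behind the tab. Next I back off slightly and press down.

Request:
move_arm(
  series=[
    {"grip": 1, "xyz": [-0.003, 0, 0], "rot": [0, 0, 0]},
    {"grip": 1, "xyz": [0, 0, 0.006], "rot": [0, 0, 0]},
    {"grip": 1, "xyz": [0, 0, 0.004], "rot": [0, 0, 0]},
    {"grip": 1, "xyz": [0, 0, 0.003], "rot": [0, 0, 0]},
    {"grip": 1, "xyz": [0, 0, 0.003], "rot": [0, 0, 0]},
    {"grip": 1, "xyz": [0, 0, 0.002], "rot": [0, 0, 0]},
    {"grip": 1, "xyz": [0, 0, 0.002], "rot": [0, 0, 0]},
    {"grip": 1, "xyz": [0, 0, 0], "rot": [0, 0, 0]},
  ],
)

```text
time: 4.0
position: [0.5357, -0.0338, 0.1141]
orientation: [-0.0, 1.0, -0.015, -0.0]
ft_force: [-2.3, 0.9, 4.4]
grip_width: 0.0004
grasp_force: 2.5
```

Request:
move_arm(
  series=[
    {"grip": 1, "xyz": [0, 0, 0.001], "rot": [0, 0, 0]},
    {"grip": 1, "xyz": [0, 0, 0.001], "rot": [0, 0, 0]},
    {"grip": 1, "xyz": [0, 0, 0], "rot": [0, 0, 0]},
  ],
)

```text
time: 4.25
position: [0.5357, -0.0337, 0.1124]
orientation: [-0.0, 1.0, -0.015, -0.0]
ft_force: [-3.3, 1.5, 5.1]
grip_width: -0.0001
grasp_force: 2.7
```

Request:
move_arm(
  series=[
    {"grip": 1, "xyz": [0.003, 0, 0], "rot": [0, 0, 0]},
    {"grip": 1, "xyz": [0.003, 0, 0], "rot": [0, 0, 0]},
    {"grip": 1, "xyz": [0.003, 0, 0], "rot": [0, 0, 0]},
    {"grip": 1, "xyz": [0.003, 0, 0], "rot": [0, 0, 0]},
    {"grip": 1, "xyz": [0.003, 0, 0], "rot": [0, 0, 0]},
    {"grip": 1, "xyz": [0.003, 0, 0], "rot": [0, 0, 0]},
    {"grip": 1, "xyz": [0.003, 0, 0], "rot": [0, 0, 0]},
  ],
)

```text
time: 4.83
position: [0.5562, -0.0344, 0.1124]
orientation: [-0.0, 1.0, -0.015, -0.001]
ft_force: [-6.3, 0.8, 7.0]
grip_width: -0.0005
grasp_force: 2.7
```

Request:
move_arm(
  series=[
    {"grip": 1, "xyz": [0.003, 0, 0], "rot": [0, 0, 0]},
    {"grip": 1, "xyz": [0.003, 0, 0], "rot": [0, 0, 0]},
    {"grip": 1, "xyz": [0.003, 0, 0], "rot": [0, 0, 0]},
    {"grip": 1, "xyz": [0.003, 0, 0], "rot": [0, 0, 0]},
    {"grip": 1, "xyz": [0.003, 0, 0], "rot": [0, 0, 0]},
    {"grip": 1, "xyz": [0.002, 0, 0], "rot": [0, 0, 0]},
    {"grip": 1, "xyz": [0.001, 0, 0], "rot": [0, 0, 0]},
    {"grip": 1, "xyz": [0, 0, 0], "rot": [0, 0, 0]},
  ],
)

```text
time: 5.5
position: [0.5744, -0.035, 0.1123]
orientation: [0.0, 1.0, -0.015, -0.001]
ft_force: [-4.3, 0.4, 4.8]
grip_width: -0.0
grasp_force: 2.7
```

Slide is about 0.003 by estimate. I go on in 1 mm steps until it meets the stop.

Request:
move_arm(
  series=[
    {"grip": 1, "xyz": [0.001, 0, 0], "rot": [0, 0, 0]},
    {"grip": 1, "xyz": [0.001, 0, 0], "rot": [0, 0, 0]},
    {"grip": 1, "xyz": [0.001, 0, 0], "rot": [0, 0, 0]},
    {"grip": 1, "xyz": [0, 0, 0], "rot": [0, 0, 0]},
  ],
)

```text
time: 5.83
position: [0.5766, -0.0351, 0.1122]
orientation: [0.0, 1.0, -0.015, -0.001]
ft_force: [-8.3, 1.3, 5.1]
grip_width: -0.0002
grasp_force: 2.7
```

Request:
move_arm(
  series=[
    {"grip": 1, "xyz": [0.001, 0, 0], "rot": [0, 0, 0]},
    {"grip": 1, "xyz": [0.001, 0, 0], "rot": [0, 0, 0]},
    {"grip": 1, "xyz": [0, 0, 0], "rot": [0, 0, 0]},
  ],
)

```text
time: 6.08
position: [0.5768, -0.0351, 0.112]
orientation: [-0.0, 1.0, -0.015, -0.003]
ft_force: [-18.2, 1.7, 9.6]
grip_width: 0.0001
grasp_force: 2.8
```

The 18 N reading and the stalled motion show the tray is on its stop. I unload, let the plate up and retreat.

Request:
move_arm(
  series=[
    {"grip": 1, "xyz": [-0.002, 0, 0], "rot": [0, 0, 0]},
    {"grip": 1, "xyz": [-0.001, 0, -0.004], "rot": [0, 0, 0]},
    {"grip": 1, "xyz": [-0.001, 0, -0.005], "rot": [0, 0, 0]},
    {"grip": 1, "xyz": [-0.003, 0, -0.007], "rot": [0, 0, 0]},
    {"grip": 1, "xyz": [-0.006, 0, -0.02], "rot": [0, 0, 0]},
    {"grip": 1, "xyz": [-0.01, 0, -0.03], "rot": [0, 0, 0]},
    {"grip": 1, "xyz": [-0.03, 0, -0.025], "rot": [0, 0, 0]},
    {"grip": 1, "xyz": [-0.035, 0, -0.02], "rot": [0, 0, 0]},
    {"grip": 1, "xyz": [-0.035, 0, 0], "rot": [0, 0, 0]},
    {"grip": 1, "xyz": [-0.035, 0, 0], "rot": [0, 0, 0]},
  ],
)

```text
time: 6.92
position: [0.4207, -0.0303, 0.2247]
orientation: [0.0, 1.0, -0.015, 0.001]
ft_force: [-1.4, 0.5, -0.7]
grip_width: 0.0001
grasp_force: 0.0
```

Request:
move_arm(
  series=[
    {"grip": 1, "xyz": [-0.02, 0.03, 0], "rot": [0, 0, 0]},
    {"grip": 1, "xyz": [-0.02, 0.03, 0], "rot": [0, 0, 0]},
    {"grip": 1, "xyz": [-0.02, 0.03, 0], "rot": [0, 0, 0]},
    {"grip": 1, "xyz": [-0.02, 0.03, 0], "rot": [0, 0, 0]},
    {"grip": 1, "xyz": [-0.02, 0.03, 0], "rot": [0, 0, 0]},
    {"grip": 1, "xyz": [-0.02, 0.03, 0], "rot": [0, 0, 0]},
    {"grip": 1, "xyz": [-0.02, 0.03, 0], "rot": [0, 0, 0]},
    {"grip": 1, "xyz": [0, 0.03, 0], "rot": [0, 0, 0]},
    {"grip": 1, "xyz": [0, 0, 0], "rot": [0, 0, 0]},
    {"grip": 1, "xyz": [0, 0, 0], "rot": [0, 0, 0]},
  ],
)

```text
time: 7.75
position: [0.274, -0.2668, 0.2233]
orientation: [-0.0, 1.0, -0.017, -0.0]
ft_force: [-0.0, -0.7, 0.3]
grip_width: 0.0
grasp_force: 0.0
```

```bash
python3 - <<'E'
from rig import snapshot
import cv2,numpy as np
a=snapshot("top")["image"][125:275,310:430,::-1]
b=snapshot("side")["image"][95:250,262:392,::-1]
f=lambda i,k:cv2.resize(i,None,fx=k,fy=k,interpolation=cv2.INTER_CUBIC)
A=f(a,3.6);B=f(b,2.7);c=np.zeros((545,790,3),np.uint8);c[:A.shape[0],:A.shape[1]]=A;c[:B.shape[0],435:435+B.shape[1]]=B
cv2.imwrite("pics/c3.png",c)
E
```

```text
(no output)
```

View pics/c3.png

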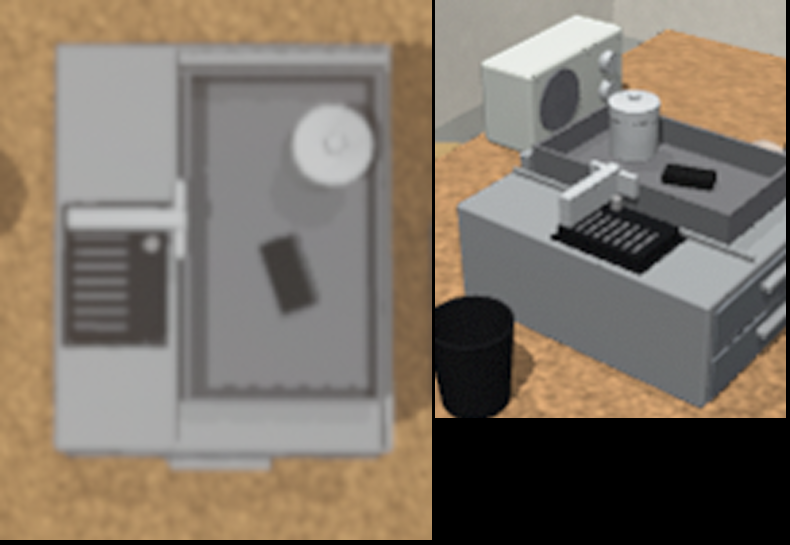

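The tray is home, with the tab at crop (125,217). The pin is up in front of it at (151,243), and the canister stands upright with the eraser beside it in the tray. The arm is clear, so I hand in.

```bash
python3 -c "
from rig import order
print(order.close_job())"
```

```text
the job is handed in; nothing more can be done
None
```

The tray is fully home with the pin sprung up and locking the tab, the canister upright and the eraser in the tray, and the arm clear; I handed the job in at about 8 s, and no verdict was shown.

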